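Call a helper and point out the stray sink plug

TASK

A rubber sink plug has been left among the things on the hob cover. Gently press the call button right down with the fingertips and let it come up again, then point at the sink plug from straight above, with the fingertips over its middle and one or two finger's breadths clear of its top; keep pointing for at least three seconds and finish still pointing, so that the helper sees what to take away. Do not touch the plug, leave everything else where it stands, and do not bring the fingertips down close over anything else on the way.

Things in the scene. Friction and masses are not known exactly. Their poses are not given: they have to be found in the camera images.
- sink_plug: The thing to point at: the rubber sink plug, a low round tapered disc, 54 mm across and 28 mm high with a small ring on top, much flatter than the timer and the jars; the call button is lower still, but sits in a wider white housing. Loose, on the hob cover (the cover's top is 12 mm above z = 0). Origin at the centre of its underside, z up; yaw is random.
- sink_plug_top (a point): The centre of the sink plug's top, 28 mm above its underside.
- call_button (a joint): How far the call button is pressed, in m: 0 = up, about 0.006 = right down. It is sprung, takes about 5 N to push fully down and comes up by itself.
- call_button_top (a point): The centre of the call button's round grey cap, 36 mm across, at its top, 22 mm above the hob cover when up (10 mm above its housing); it goes straight down 6 mm when pressed from above.
- call_button_base: The call button's low round white housing, 52 mm across and 12 mm high, fixed on the hob cover towards its front right. Origin at the centre of its underside, z up. At the back of the cover stand, fixed, two steel containers up to 137 mm above z = 0 and a pepper mill up to 172 mm, all beyond x = 0.70.
- timer: Mechanical kitchen timer, a round drum 68 mm across with a dial on top, 50 mm high. It stands on the hob cover; origin at the centre of its underside, z up. Only to be left alone.
- spice_a: Spice jar, a cylinder 45 mm across and 106 mm high with a screw cap. It stands on the hob cover; origin at the centre of its underside, z up. Only to be left alone.
- spice_b: A second spice jar, 45 mm across and 106 mm high. It stands on the hob cover; origin at the centre of its underside, z up. Only to be left alone.
- label_tape: Roll of label tape standing on edge in a small steel dispenser, 109 x 47 mm (along its x and y) and 77 mm high. It stands on the hob cover; origin at the centre of its underside, z up. Only to be left alone.

How it is judged (in metres and radians):
On the way, in this order (a step that is already met when the one before it is completed fails the run):
1. the call button is pressed right down (at least 4.5 mm) (value of joint call_button above 0.0045 m), for 0.05 s.
2. the button is up again and the gripper points at the sink plug, without contact, for 2 s (horizontal distance between the grasp point and sink_plug_top below 0.025 m and z of the grasp point in the frame of sink_plug between 0.043 and 0.108 m and value of joint call_button below 0.002 m), for 2 s.
At the end, for the whole second after the job is handed in: The button is up; the sink plug is where it was (within 10 mm); the gripper still points at it without touching it: its grasp point (about 19 mm behind the fingertips) is within 25 mm of the plug's axis and 15 to 80 mm above its top, so that the tips are at most about 60 mm above it (all of step 2 and linear speed of sink_plug below 0.02 m/s and distance of sink_plug from where it was at the start of the episode below 0.01 m).
It fails at once if the sink plug is touched, moved or lifted (contact force between any of the arm, the fingers and sink_plug above 0.3 N or distance of sink_plug from where it was at the start of the episode above 0.01 m).
It fails at once if the timer, a spice jar or the tape roll is shoved, knocked over or lifted (moved more than 15 mm) (distance of any of timer, spice_a, spice_b, label_tape from where it was at the start of the episode above 0.015 m).
It fails at once if the fingertips come down close over the timer, a spice jar or the tape roll (within 25 mm of its axis and about 40 mm of its top): the wrong thing is pointed at ((horizontal distance between the grasp point and timer below 0.025 m and z of the grasp point in the frame of timer below 0.11 m) or (horizontal distance between the grasp point and spice_a below 0.025 m and z of the grasp point in the frame of spice_a below 0.166 m) or (horizontal distance between the grasp point and spice_b below 0.025 m and z of the grasp point in the frame of spice_b below 0.166 m) or (horizontal distance between the grasp point and label_tape below 0.025 m and z of the grasp point in the frame of label_tape below 0.137 m)).
It fails at once if the call button is hit harder than 40 N (contact force between anything else and call_button_base above 40 N).
It also fails if it takes over 38 s, if anything falls off the work surface, if the arm or the gripper's body presses on something with over 40 N, if the wrist force passes 120 N, or if a joint passes its speed limit or range.

ROBOT

A 6-joint arm with a two-finger parallel gripper is mounted at the origin on a cart in front of the work surface, level with it; the furniture and walls round the work are solid. World frame = base frame: x ahead of the robot, y to its left, z up, the work surface at z = 0. Lengths are in mm, angles in rad, forces in N, time in s.
With the tool pointing down it reaches from about 350 to 775 mm from the base axis. Payload 7.3 kg.
Tool frame: the origin (TCP) lies at the very end of the fingers, on their centre line; the grasp point (between the pads) lies 19 mm behind it; x points along the fingers, z is the direction in which the jaws open and shut, and the axes are right-handed (so a half turn about x gives the same grasp; the last joint's range is limited). The gripper opens to 92 mm and grips with 3 to 60 N. Pads are 19 mm wide; open, the fingers measure 130 mm over their backs; the gripper's body (75 mm by 190 mm) begins 47 mm behind the grasp point.
Start: joints at [-1.458, 0.342, 1.524, -0, 1.275, -0.146], TCP at [134.38, -507.53, 226.741] pointing down, gripper open.
Joint ranges: [-2.53, 2.53], [-0.77, 2.02], [0.04, 2.7], [-1, 4.14], [0.28, 2.66], [-3.11, 3.11]. Speed limits (rad/s): [2.57, 2.57, 3.14, 3.14, 3.14, 3.14].

INTERFACE

Orientations are given as [roll, pitch, yaw] about the fixed x, y, z axes, in that order (R = Rz(yaw) Ry(pitch) Rx(roll)).
In Python, from plant import * gives the robot as it stands.
- The arm moves only by the tool carry_out, never from a script. Its argument "rows" is a list of rows, each a list of 4 numbers: the shift along the world's x, y, z in mm, then the turn about the world's z in degrees. In form: [[x, y, z, twist], ...]. A call has 1 to 20 rows; each row is the pose to reach, as a shift and turn from the pose measured when the call began; what a row does not reach only later rows make up. A row lasts 1/12 s, in which the tool goes at most 41.7 mm and 7.16 degrees, less where a joint would pass 70% of its speed; a pose out of reach is approached as far as the arm can. A call with a gripper value outside its range is refused whole. "hand" is the finger opening in mm, from 0 to 91.8, set as the call begins (left out, the last holds). The fingers move at their own pace and stop on an object; the grip force is fixed at half the most. Time passes only in rows, so rows that repeat a pose let the fingers close. It gives the time, the measured TCP pose, the force and the opening at its end, in the units of the state.
- get_obs(): the state, without advancing time (a new reading comes with each control period).
- capture(name): name is "scene" or "top" or "wrist"; returns the picture (480x640x3 uint8, red, green, blue); there is no depth.
- camera_info(name): a dict with "camera_matrix" (3x3 intrinsics, pixels), "pose" (4x4, takes a point from camera to world coordinates); the wrist camera has in their place "mount" (4x4, takes a point from camera to tool coordinates, whose origin is the TCP and whose axes are the tool frame's). Camera axes: x right, y down, z forward; pixel columns grow to the right and rows downward; lengths in mm; the calibration is good to about 2 mm. A picture is of the moment at which its call begins: read the wrist's pose just before it. camera_info takes no time and is no camera call.
- close_job(): hands the job in, once; it reports no verdict.
The state is a dict: "time": time; "joint_positions": joint angles; "dq": joint speeds; "tau": joint torques, N m; "tool_pos": TCP position; "tcp_rot": TCP orientation; "contact_force": force on the tool from outside, world axes, zero at the start; "moment": the same for the moment, N m; "grip_width": finger opening in mm.
Only numpy, scipy, OpenCV 4.12 (cv2) and the standard library are available. Lean on these libraries where they do the work, as an engineer would, in place of code of your own. Each camera call takes 0.05 s, during which the arm holds its last target. There are 200 camera calls.

## Working session

There is one attempt and no reset: what is moved stays moved. The work goes in short steps, Python scripts to look and compute and a tool call to move; the robot and the scene stay as the last step left them, time stands still between calls to the robot, and variables do not carry over. Pictures are saved under pics/ and viewed, about 8 in all and at most 12, crops included, and the job is handed in when it is done.

Besides the shell and the picture viewer there is one more tool, called by a JSON object that holds its "api" and its "payload", one argument or row to a line. carry_out: Moves the arm, as the interface text tells. Its arguments: {"type":"object","properties":{"rows":{"type":"array"},"hand":{"type":"number"}},"required":["rows"]}

```bash
mkdir -p pics
python3 - <<'E'
from plant import *
import cv2
for n in("scene","top"):
    cv2.imwrite(f"pics/{n}0.png",capture(n)[:,:,::-1]); c=camera_info(n); print(n,c["camera_matrix"],c["pose"])
o=get_obs();print(o["time"],o["tool_pos"],o["tcp_rot"],o["grip_width"],o["contact_force"])
E
```

```text
scene [[530.65889057   0.         316.60803904]
 [  0.         530.65889057 245.23864445]
 [  0.           0.           1.        ]] [[-6.23519752e-02  6.91896885e-01 -7.19298917e-01  1.27506034e+03]
 [ 9.98039854e-01  4.70917837e-02 -4.12166585e-02  1.27910899e+02]
 [ 5.35539135e-03 -7.20458926e-01 -6.93476932e-01  7.91293231e+02]
 [ 0.00000000e+00  0.00000000e+00  0.00000000e+00  1.00000000e+00]]
top [[505.04710501   0.         311.85132636]
 [  0.         505.04710501 242.00022087]
 [  0.           0.           1.        ]] [[ 2.78716483e-02 -9.96044938e-01  8.43661878e-02  4.62565147e+02]
 [-9.99165281e-01 -3.02813522e-02 -2.74186173e-02  8.44598041e+01]
 [ 2.98648972e-02 -8.35315637e-02 -9.96057511e-01  1.08261278e+03]
 [ 0.00000000e+00  0.00000000e+00  0.00000000e+00  1.00000000e+00]]
0.1 [ 134.34138606 -507.14989468  226.12164155] [2.99746011 1.56941857 1.68548088] 91.83013048405397 [-0.06267989  0.18828094 -0.28035993]
```

View pics/top0.png

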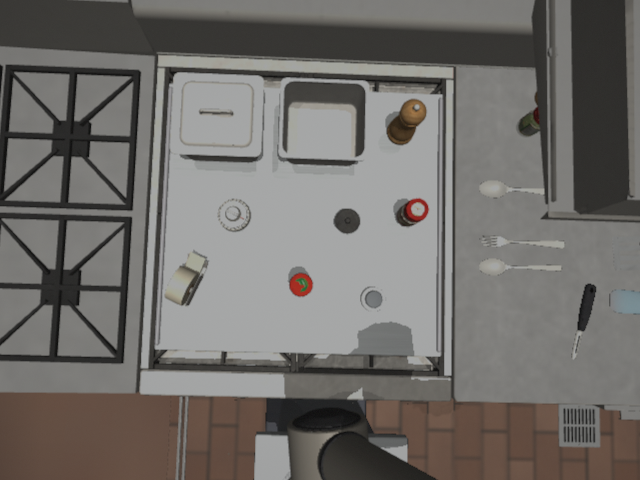

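View pics/scene0.png

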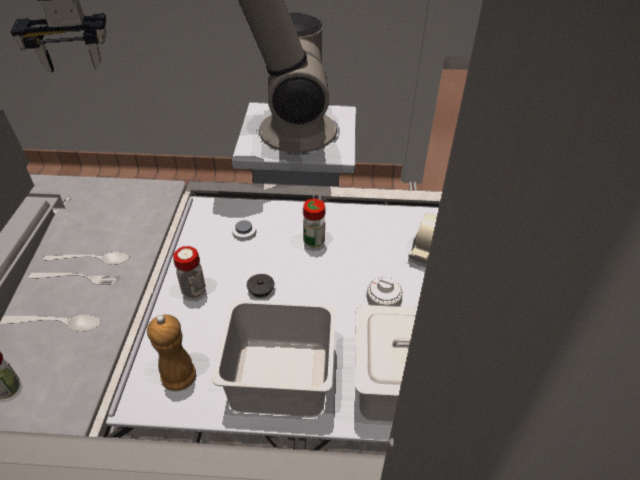

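The top view shows the plug (black disc) near (347,220) and the button near (373,298). The jars are at (301,285) and (415,210), the timer at (235,214) and the tape at (187,278). I'll enlarge this region and triangulate with the scene view: plug (261,285), button (244,228).

```bash
cat > h.py <<'E'
from plant import *
import numpy as np, cv2
def ray(n,u,v,z):
    c=camera_info(n);K=np.array(c["camera_matrix"]);P=np.array(c["pose"])
    d=P[:3,:3]@np.linalg.solve(K,[u,v,1]);o=P[:3,3]
    return np.round(o+d*(z-o[2])/d[2],1)
E
python3 - <<'E'
from h import *
for nm,a,b,z in(("plug",(347,220),(261,283),40),("button",(374,298),(244,227),34),("jarA",(301,285),(314,207),118),("jarB",(417,210),(187,256),118),("timer",(235,214),(385,284),62)):
    print(nm,ray("top",*a,z),ray("scene",*b,z))
print("tape",ray("top",187,278,60), "hood corner",ray("top",548,216,300))
a=cv2.imread("pics/top0.png")[190:320,270:440];b=cv2.imread("pics/scene0.png")[190:320,170:340]
cv2.imwrite("pics/crop.png",np.hstack([cv2.resize(i,None,fx=4.7/2,fy=4.7/2,interpolation=2) for i in(a,b)]))
E
```

```text
plug [599.1 -16.2  40. ] [606.2 -15.7  40. ]
button [438.9 -76.5  34. ] [444.1 -75.   34. ]
jarA [461.6  76.3 118. ] [468.2  75.9 118. ]
jarB [ 612.7 -144.3  118. ] [ 620.1 -141.7  118. ]
timer [601.3 213.9  62. ] [612.9 216.8  62. ]
tape [469.1 304.7  60. ] hood corner [ 581.6 -310.2  300. ]
```

View pics/crop.png

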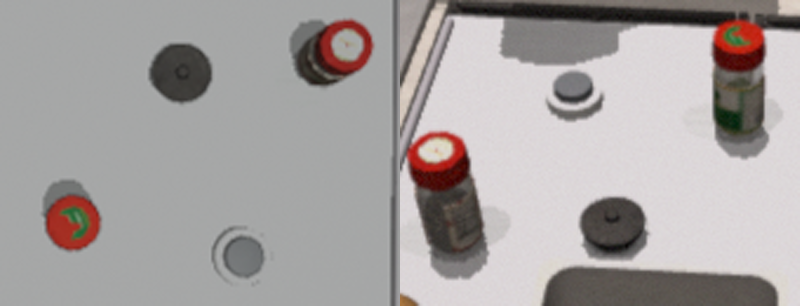

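The crop puts the plug's ring at top (347.3,220.2) and scene (260,282). The button cap is at top (373.3,299) and scene (244,226). The two cameras agree to about 5 mm, so I take the average: plug (603,-16), button (440,-76). Now I'll close the fingers and move above the button.

{"api": "carry_out", "payload": {
  "hand": 0,
  "rows": [
    [38,54,0,0],
    [61,86,0,0],
    [84,118,0,0],
    [107,151,0,0],
    [130,183,0,0],
    [153,216,0,0],
    [176,248,-10,0],
    [199,281,-20,0],
    [222,313,-35,0],
    [245,345,-50,0],
    [268,378,-65,0],
    [290,409,-80,0],
    [306,431,-96,0],
    [306,431,-106,0],
    [306,431,-116,0],
    [306,431,-116,0],
    [306,431,-116,0],
    [306,431,-116,0]
  ]
}}

```text
time: 1.6
tool_pos: [440.5, -76.6, 110.6]
tcp_rot: [2.598, 1.57, 1.286]
contact_force: [-0.4, -0.5, -0.5]
grip_width: 0.6
```

Run:
```python
from h import *
o=get_obs();print(o["time"],o["tool_pos"],o["tcp_rot"],o["grip_width"],o["contact_force"])
w=capture("wrist");cv2.imwrite("pics/w1.png",w[:,:,::-1]);cv2.imwrite("pics/s1.png",capture("scene")[:,:,::-1])
from scipy.spatial.transform import Rotation as R
c=camera_info("wrist");M=np.array(c["mount"]);K=np.array(c["camera_matrix"])
T=np.eye(4);T[:3,:3]=R.from_euler("xyz",o["tcp_rot"]).as_matrix();T[:3,3]=o["tool_pos"]
P=np.linalg.inv(T@M)
for p in((440,-76,34),(603,-16,40)):
    q=K@(P@[*p,1])[:3];print(p,q/q[2])
np.savez("w1.npz",K=K,C=T@M)
```

```text
1.6 [440.46286271 -76.55436967 110.58740083] [2.59820905 1.56959779 1.28557175] 0.559658797292147 [-0.44965712 -0.53401945 -0.54484612]
(440, -76, 34) [314.5208402  248.51638845   1.        ]
(603, -16, 40) [284.38005622 -46.15138311   1.        ]
```

View pics/w1.png

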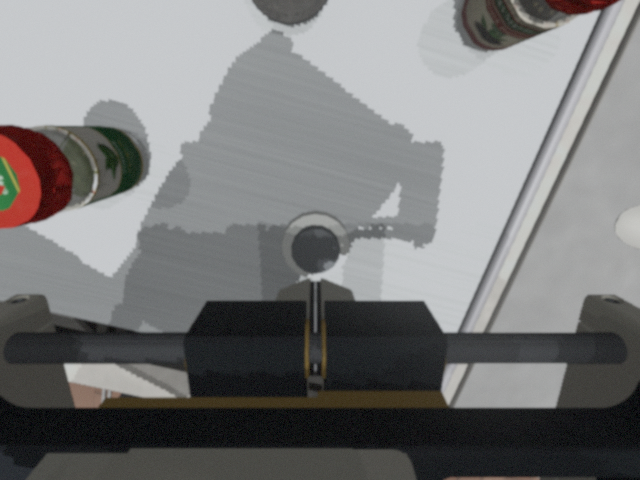

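The wrist view shows the cap centred at (315,250), against a prediction of (314.5,248.5), so the tips are right over it. Next I lower gently.

{"api": "carry_out", "payload": {
  "rows": [
    [0,0,-15,0],
    [0,0,-35,0],
    [0,0,-55,0],
    [0,0,-65,0],
    [0,0,-70,0],
    [0,0,-73,0],
    [0,0,-75,0],
    [0,0,-76.5,0],
    [0,0,-78,0],
    [0,0,-79.5,0],
    [0,0,-81,0],
    [0,0,-81,0],
    [0,0,-81,0]
  ]
}}

```text
time: 2.78
tool_pos: [441.1, -77.0, 30.2]
tcp_rot: [1.419, 1.568, 0.106]
contact_force: [0.2, -1.4, 3.3]
grip_width: 0.3
```

{"api": "carry_out", "payload": {
  "rows": [
    [0,0,-0.8,0],
    [0,0,-1.6,0],
    [0,0,-2.4,0],
    [0,0,-3,0],
    [0,0,-3,0],
    [0,0,-3,0],
    [0,0,-3,0]
  ]
}}

```text
time: 3.37
tool_pos: [441.2, -77.1, 28.0]
tcp_rot: [1.316, 1.568, 0.004]
contact_force: [-3.7, -0.2, 15.4]
grip_width: 0.5
```

The force is 15 N, well above the 5 N needed, and the travel has stopped at z = 28, so the button is bottomed. Now I'll lift off and go over the plug, staying high.

{"api": "carry_out", "payload": {
  "rows": [
    [0,0,3,0],
    [0,0,8,0],
    [0,0,25,0],
    [0,0,55,0],
    [0,0,85,0],
    [0,0,105,0],
    [25,9,112,0],
    [55,20,112,0],
    [85,32,112,0],
    [115,43,112,0],
    [140,53,112,0],
    [155,58,112,0],
    [162,61,112,0],
    [162,61,112,0],
    [162,61,112,0],
    [162,61,112,0]
  ]
}}

```text
time: 4.7
tool_pos: [602.0, -16.4, 139.8]
tcp_rot: [1.391, 1.569, 0.078]
contact_force: [-0.1, -0.1, 0.4]
grip_width: 0.4
```

Run:
```python
from h import *
o=get_obs();print(o["time"],o["tool_pos"],o["contact_force"])
w=capture("wrist");cv2.imwrite("pics/w2.png",w[:,:,::-1])
from scipy.spatial.transform import Rotation as R
c=camera_info("wrist");M=np.array(c["mount"]);K=np.array(c["camera_matrix"])
T=np.eye(4);T[:3,:3]=R.from_euler("xyz",o["tcp_rot"]).as_matrix();T[:3,3]=o["tool_pos"]
P=np.linalg.inv(T@M)
for p in((603,-16,40),(608,-16,40),(603,-11,40)):
    q=K@(P@[*p,1])[:3];print(p,q/q[2])
```

```text
4.7 [602.03662411 -16.41008321 139.8123513 ] [-0.07301542 -0.12454728  0.40733494]
(603, -16, 40) [315.07331541 236.96736651   1.        ]
(608, -16, 40) [316.72234589 231.00209839   1.        ]
(603, -11, 40) [308.83948649 235.40285378   1.        ]
```

View pics/w2.png

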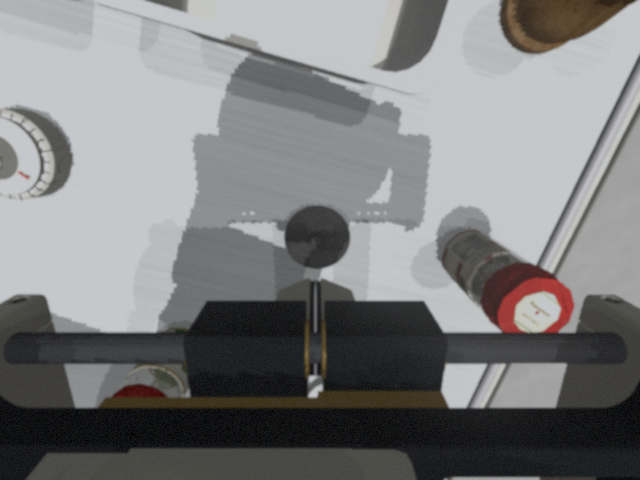

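The plug is centred at (317,237), against a prediction of (315,237), so it lies under the tips to within about 2 mm. I'll lower to 30 mm above its top, which leaves the gripper's body 18 mm above the jar caps, and hold.

{"api": "carry_out", "payload": {
  "rows": [
    [1,-1,-10,0],
    [1,-1,-22,0],
    [1,-1,-35,0],
    [1,-1,-48,0],
    [1,-1,-58,0],
    [1,-1,-65,0],
    [1,-1,-69,0],
    [1,-1,-70,0],
    [1,-1,-70,0],
    [1,-1,-70,0],
    [1,-1,-70,0],
    [1,-1,-70,0],
    [1,-1,-70,0],
    [1,-1,-70,0],
    [1,-1,-70,0],
    [1,-1,-70,0],
    [1,-1,-70,0],
    [1,-1,-70,0],
    [1,-1,-70,0],
    [1,-1,-70,0]
  ]
}}

```text
time: 6.42
tool_pos: [603.2, -17.5, 70.1]
tcp_rot: [1.346, 1.569, 0.033]
contact_force: [0.3, 0.6, -0.3]
grip_width: 0.3
```

{"api": "carry_out", "payload": {
  "rows": [
    [0,0,0,0],
    [0,0,0,0],
    [0,0,0,0],
    [0,0,0,0],
    [0,0,0,0],
    [0,0,0,0],
    [0,0,0,0],
    [0,0,0,0],
    [0,0,0,0],
    [0,0,0,0],
    [0,0,0,0],
    [0,0,0,0],
    [0,0,0,0],
    [0,0,0,0],
    [0,0,0,0],
    [0,0,0,0],
    [0,0,0,0],
    [0,0,0,0],
    [0,0,0,0],
    [0,0,0,0]
  ]
}}

```text
time: 8.08
tool_pos: [603.2, -17.5, 70.0]
tcp_rot: [1.349, 1.569, 0.035]
contact_force: [-0.2, 0.3, -0.3]
grip_width: 0.3
```

{"api": "carry_out", "payload": {
  "rows": [
    [0,0,0,0],
    [0,0,0,0],
    [0,0,0,0],
    [0,0,0,0],
    [0,0,0,0],
    [0,0,0,0],
    [0,0,0,0],
    [0,0,0,0],
    [0,0,0,0],
    [0,0,0,0],
    [0,0,0,0],
    [0,0,0,0],
    [0,0,0,0],
    [0,0,0,0],
    [0,0,0,0],
    [0,0,0,0],
    [0,0,0,0],
    [0,0,0,0],
    [0,0,0,0],
    [0,0,0,0]
  ]
}}

```text
time: 9.75
tool_pos: [603.1, -17.5, 70.0]
tcp_rot: [1.361, 1.569, 0.047]
contact_force: [0.5, 0.9, 0.4]
grip_width: 0.2
```

Run:
```python
from h import *
cv2.imwrite("pics/s2.png",capture("scene")[:,:,::-1])
o=get_obs();print(o["time"],o["tool_pos"],o["contact_force"])
```

```text
9.8 [603.18604805 -17.50706292  70.05002201] [-0.27941198 -0.41161427 -0.2790581 ]
```

View pics/s2.png

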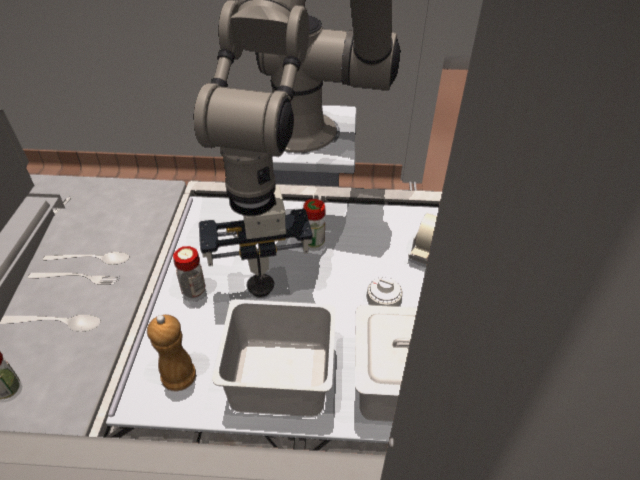

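The scene view shows the closed fingertips just above the plug at (261,283). The plug, jars (187,256) and (314,207), and timer (385,284) are where they started. I'm handing in.

```bash
python3 -c "
from plant import *
print(close_job())"
```

```text
the job is handed in; nothing more can be done
None
```

I pressed the call button and pointed at the sink plug, then handed the job in with the gripper still pointing.

- **Button:** I pressed it with closed fingertips until travel stopped at z = 28 mm. The force then read about 15 N, above the 5 N needed and below the 40 N limit. I then lifted clear so it could come up. I did not look at the button again afterwards, so its return rests on its spring.
- **Pointing:** The fingertips stopped about 30 mm above the plug's top and held for over 3 s, at (603, -17.5, 70) mm. The hand-in came at about 9.8 s on the robot's clock.
- **Checks:**
  - The force at the tool stayed near zero while pointing.
  - The last wrist picture put the plug within about 2 mm of where I expected it.
  - The final scene picture showed the plug, both jars and the timer where they had been. The tape roll is mostly hidden in that view, but the arm stayed well away from it.
- **Disagreement:** The scene and top cameras differed by about 5–7 mm in x for the plug and button, and by about 12 mm for the timer. I used the average for the plug and button, and the wrist camera confirmed both.

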